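# Refill the spacer tube to its line

## Task

Refill the clear storage tube to its dark line: put the two thick spacer discs that fit it inside, lying flat one on top of the other. Leave the thin disc on the bench where it is.

Things in the scene. Friction and masses are not known exactly. Their poses are not given: they have to be found in the camera images.
- tube: Clear plastic tube, open at the top, outer diameter 72 mm, bore 66 mm, upright on a wooden foot (110 x 110 x 6 mm) fixed to the bench. Origin on its axis at the underside of the foot; z up. Inner floor at z = 10 mm, dark line at 66 mm (just two thick discs), rim with thin bright edge at 76 mm. Too narrow for fingers beside a disc: a level disc let go just inside the rim drops flat.
- spacer_a: One of two equal thick spacer discs: solid bare aluminium, diameter 48 mm, thickness 28 mm, about 140 g, a dark plug 14 mm across in the centre of each face, lying flat on the bench. Origin at the centre of the disc, so 14 mm above the bench; z is the disc's axis.
- spacer_b: The other thick spacer disc, same as the first (diameter 48 mm, thickness 28 mm, origin at its centre). Either may be the lower one.
- thin_disc: A thin disc of the same metal and diameter (48 mm) but only 10 mm thick, lying flat on the bench; origin at its centre. It does not belong in the tube and stays where it is.
Mind the look-alikes: they are no part of the job. Leave any blue or yellow look-alike of the spacer_a alone.

How it is judged:
By the outcome, as a careful person would: the job done as asked, in the order asked, and still so for the second after the job is handed in, with the robot touching nothing.
It also fails if it takes over 59 s, if anything falls off the work surface, if the arm or the gripper's body presses on something with over 40 N, if the wrist force passes 120 N, or if a joint passes its speed limit or range.

## Robot

A 7-joint arm with a two-finger parallel gripper is mounted at the origin on the work surface. World frame = base frame: x ahead of the robot, y to its left, z up, the work surface at z = 0. Lengths are in mm, angles in rad, forces in N, time in s.
With the tool pointing down it reaches from about 425 to 1025 mm from the base axis. Payload 3.6 kg.
Tool frame: the origin (TCP) lies between the finger pads; the fingertips stand 11 mm ahead of it and the grasp point (between the pads) lies 8 mm behind it; z points along the fingers, y is the line along which they close (so a half turn about z gives the same grasp; the last joint's range is limited). The gripper opens to 85 mm and grips with 20 to 120 N. Pads are 22 mm wide; open, the fingers measure 114 mm over their backs; the gripper's body (76 mm by 85 mm) begins 54 mm behind the grasp point. The pads swing forward as they close: fully open they stand 13 mm farther back than shut.
Start: joints at [1.048, 0.591, 0.048, 1.609, -0.033, 0.943, -0.034], TCP at [301.442, -659.365, 242.302] pointing down, gripper open.
Joint ranges: [-2.69, 2.69], [-0.47, 2.24], [-1.27, 1.36], [0.19, 2.51], [-1.53, 4.68], [0.08, 2.07], [-3.09, 3.09]. Speed limits (rad/s): [2.57, 2.57, 3.14, 3.14, 3.14, 3.14, 3.14].

## Interface

Orientations are given as a rotation vector (axis times angle).
In Python, from rig import env gives the robot as it stands.
- The arm moves only by the tool send_rows, never from a script. Its argument "steps" is one flat list of numbers, 7 for each row, row after row: the shift along the tool's x, y, z in m, then the turn, a rotation vector about the tool's x, y, z in degrees, then the closure, from 0 (fully open) to 1 (shut). A call has 1 to 10 rows; each row is the pose to reach, as a shift and turn from the pose commanded when the call began, along the tool's axes at that moment; what a row does not reach only later rows make up. A row lasts 1/12 s, in which the tool goes at most 41.7 mm and 7.16 degrees, less where a joint would pass 70% of its speed; a pose out of reach is approached as far as the arm can. A call with a gripper value outside its range is refused whole. The fingers move at their own pace and stop on an object; the grip force is fixed at half the most. Time passes only in rows, so rows that repeat a pose let the fingers close. It gives the time, the measured TCP pose, the force, the opening and the grip force at its end, in the units of the state.
- env.state(): the state, without advancing time (a new reading comes with each control period).
- env.read_camera(name): name is "side" or "top"; returns a dict with "img" (420x560x3 uint8, red, green, blue), "z_map" (420x560 float32, mm along the optical axis (not along the pixel's ray), 0 where there is no reading), "K" (3x3 intrinsics, pixels), "k1" (the pictures are not rectified: a ray, as slopes to the right and down, at radius r is drawn at 1 + k1 r^2 times it, then the intrinsics apply), "origin" and "rotation" of the camera in the world. Camera axes: x right, y down, z forward; pixel columns grow to the right and rows downward; lengths in mm; the calibration is good to about 2 mm. A picture is of the moment at which its call begins.
- env.finish_job(): hands the job in; it is judged then, once.
Trained networks look in a picture, given as the dict that the camera call returned (one of the last four; its "shot" number tells which), for a name from the list of things; names that differ only in an ending like _2 or _b are one class to them, and where a whole thing is asked for, a point or a joint stands for the part that bears it (a point fixed in the world has none). Each returns a list of dicts, best first, with "conf" (0 to 1); they miss things now and then, are a little off and sometimes report something else, mostly with a low value. They report only what shows in the picture. A call takes as long as a camera call. They do not tell look-alikes from the thing itself.
- env.outline_of(picture, thing): "pixels" (420x560 bool, what is visible of it).
- env.mark_of(picture, thing): "centre" ([x, y, z] in mm, in the coordinates of the camera as it stood for that picture, good to about 4 mm: a listed point, or the origin of a listed thing).
The state is a dict: "t": time; "q": joint angles; "qd": joint speeds; "tau": joint torques, N m; "tcp_pos": TCP position; "tool_rot": TCP orientation; "wrist_force": force on the tool from outside, world axes, zero at the start; "ft_torque": the same for the moment, N m; "width": opening from 0.0 (shut) to 1.0 (fully open); "gripper_force": force on a finger pad.
Only numpy, scipy, OpenCV 4.12 (cv2) and the standard library are available. Lean on these libraries where they do the work, as an engineer would, in place of code of your own. Each camera call takes 0.05 s, during which the arm holds its last target. There are 200 camera calls.

## Working session

There is one attempt and no reset: what is moved stays moved. The work goes in short steps, Python scripts to look and compute and a tool call to move; the robot and the scene stay as the last step left them, time stands still between calls to the robot, and variables do not carry over. Pictures are saved under pics/ and viewed, at most 10 in all, crops included, and the job is handed in when it is done.

Besides the shell and the picture viewer there is one more tool, called after "Call:" by a JSON object that holds its "method" and its "body", one argument or row to a line. send_rows: Moves the arm, as the interface text tells. Its arguments: {"type":"object","properties":{"steps":{"type":"array"}},"required":["steps"]}

```bash
mkdir -p pics
cat > h.py <<'E'
import numpy as np, cv2
from scipy.spatial.transform import Rotation as R
from rig import env
def world(p,c):
    Rm=np.array(p["rotation"]); Rm=Rm if Rm.shape==(3,3) else R.from_rotvec(Rm).as_matrix()
    return Rm@np.array(c)+np.array(p["origin"])
def cloud(p):
    K=np.array(p["K"]);k=p["k1"]
    v,u=np.mgrid[:420,:560]
    d=np.stack([u,v],-1).reshape(-1,1,2).astype(np.float64)
    s=cv2.undistortPoints(d,K,np.array([k,0,0,0,0.])).reshape(420,560,2)
    z=p["z_map"]; c=np.dstack([s[...,0]*z,s[...,1]*z,z])
    Rm=np.array(p["rotation"]); Rm=Rm if Rm.shape==(3,3) else R.from_rotvec(Rm).as_matrix()
    w=c@Rm.T+np.array(p["origin"]); w[z==0]=np.nan
    return w
def save(p,n,box=None,s=1):
    i=p["img"][...,::-1]
    if box: i=i[box[1]:box[3],box[0]:box[2]]
    cv2.imwrite("pics/"+n,cv2.resize(i,None,fx=s,fy=s,interpolation=cv2.INTER_CUBIC))
E
python3 - <<'E'
from h import *
np.set_printoptions(precision=1,suppress=True)
s=env.state();print(s["t"],s["tcp_pos"],s["tool_rot"],s["width"])
for cam in("top","side"):
    p=env.read_camera(cam);save(p,cam+"0.png");w=cloud(p)
    print(cam,p["origin"],p["rotation"])
    for t in("tube","spacer_a","thin_disc"):
        for m in env.mark_of(p,t):print(t,m["conf"],world(p,m["centre"]))
        for o in env.outline_of(p,t):
            q=w[o["pixels"]];v,u=np.nonzero(o["pixels"]);print("  ol",o["conf"],u.mean(),v.mean(),len(u),np.nanmedian(q,0),np.nanpercentile(q[:,2],95))
E
```

```text
0.0 [ 301.1 -658.6  241.1] [-3.1 -0.7  0. ] 0.9960769489108479
top [477.   31.6 821.6] [-2.1  2.2 -0. ]
tube 0.91 [ 591.4 -219.2    1.4]
  ol 0.69 428.453670276775 185.41726835138388 3324 [ 587.5 -214.7    8.4] 74.82422878770714
spacer_a 0.95 [529.1 187.4  10. ]
spacer_a 0.94 [619.3 194.6  15.4]
spacer_a 0.89 [455.3  45.9  11.5]
spacer_a 0.76 [590.5 102.   13.2]
  ol 0.97 208.8342151675485 170.71781305114638 567 [620.9 193.4  27.5] 29.784232363105662
  ol 0.7 213.3532423208191 221.72525597269623 586 [525.6 185.   27.6] 29.696733807017665
  ol 0.68 287.73980582524274 260.852427184466 515 [452.7  48.2  27.9] 30.12829245090104
  ol 0.68 260.8586387434555 190.06631762652705 573 [582.9  96.1  27.5] 29.858321845633096
thin_disc 0.69 [460.2 276.2   4.6]
  ol 0.89 169.24503311258277 257.8476821192053 453 [459.2 273.1   9.7] 12.267730933362373
side [ 329.1 -513.   422. ] [-2.1  0.4 -0.2]
tube 0.88 [ 594.6 -214.8    3. ]
  ol 0.61 378.7288537549407 328.4298814229249 6325 [ 579.1 -236.1   23.3] 74.40337718060533
spacer_a 0.92 [581.5  97.9  14. ]
spacer_a 0.64 [619.1 196.   12. ]
spacer_a 0.61 [525.1 188.3  14.1]
spacer_a 0.56 [453.7  49.2  16.3]
  ol 0.76 247.42956120092379 200.0554272517321 433 [523.9 173.   23.6] 27.934191401996134
  ol 0.74 288.22828784119105 191.12655086848636 403 [619.2 182.1  22.6] 27.960673306137863
  ol 0.55 230.03225806451613 243.00768049155147 651 [451.2  35.6  25.5] 27.99103642242675
thin_disc 0.48 [459.2 273.7   1.7]
  ol 0.55 207.43426294820716 190.69322709163347 251 [458.2 266.2   8.7] 10.152430420351994
```

View pics/top0.png

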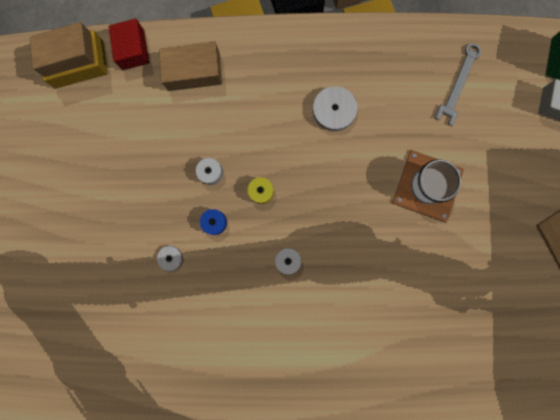

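View pics/side0.png

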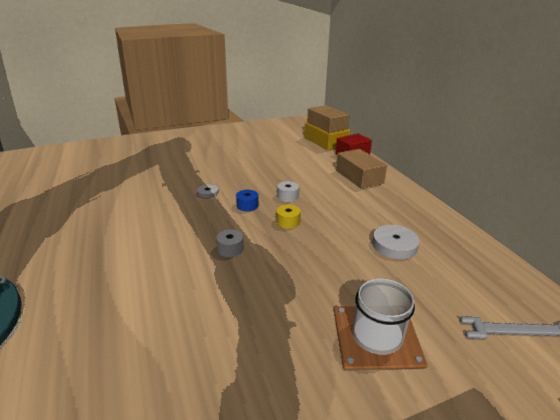

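The top view shows two bare aluminium discs at (208,170) and (288,261). The blue look-alike is at (213,222), the yellow one at (260,190) and the thin disc at (169,258). The disc at (335,107) is too wide for the tube, which stands empty at (428,185). The two that fit the description are (208,170) and (288,261): bare metal, 48 mm across and 28 mm high. I'll confirm this with a crop and refine the positions.

```bash
cat >> h.py <<'E'
def circ(xy):
    from scipy.optimize import least_squares
    f=lambda a:np.hypot(xy[:,0]-a[0],xy[:,1]-a[1])-a[2]
    return least_squares(f,[*xy.mean(0),30],loss="soft_l1").x
def delta(target,yaw):
    """tool-frame shift (m) and turn (deg); yaw = angle of tool y in world, deg; nearest half turn"""
    s=env.state();T=R.from_rotvec(s["tool_rot"]);best=None
    for a in(yaw,yaw+180):
        a=np.radians(a);y=np.array([np.cos(a),np.sin(a),0]);z=np.array([0,0,-1.]);x=np.cross(y,z)
        r=(T.inv()*R.from_matrix(np.c_[x,y,z])).as_rotvec(degrees=True)
        if best is None or np.linalg.norm(r)<np.linalg.norm(best):best=r
    print("t",s["t"],"tcp",np.round(s["tcp_pos"],1),"w",round(s["width"],3),"yaw",np.round(np.degrees(np.arctan2(T.as_matrix()[1,1],T.as_matrix()[0,1])),1),"q7",s["q"][6],"shift",np.round(T.inv().apply(np.array(target)-s["tcp_pos"])/1000,4),"turn",np.round(best,1))
E
python3 - <<'E'
from h import *
np.set_printoptions(precision=1,suppress=True)
for cam in("top","side"):
    p=env.read_camera(cam);w=cloud(p)
    if cam=="top":save(p,"crop1.png",(150,140,320,280),4)
    for n,c in(("A",(453,48)),("B",(620,194)),("thin",(459,273)),("big",(720,-34))):
        d=np.hypot(w[...,0]-c[0],w[...,1]-c[1]);m=(d<60)&(w[...,2]>(7 if n=="thin" else 24))&(w[...,2]<35)
        if n=="big": m=(d<80)&(w[...,2]>7)
        q=w[m];(x,y),r=cv2.minEnclosingCircle(q[:,:2].astype(np.float32));print(cam,n,q.mean(0),"mec",x,y,r,len(q))
    d=np.hypot(w[...,0]-588,w[...,1]+217)
    q=w[(d<60)&(w[...,2]>55)];print("rim",len(q),circ(q[:,:2]),q[:,2].max())
    q=w[(d<80)&(w[...,2]>3)&(w[...,2]<9)];r=cv2.minAreaRect(q[:,:2].astype(np.float32));print("foot",r)
delta((453,48,200),90);delta((453,48,200),125)
E
```

```text
top A [453.   48.2  27.8] mec 452.67431640625 48.05752944946289 23.742773056030273 520
top B [622.7 195.   27.7] mec 623.1107788085938 194.70387268066406 24.32411003112793 501
top thin [458.9 273.6   9.9] mec 458.5704650878906 274.0237731933594 23.697948455810547 455
top big [738.2 -43.6  19.4] mec 740.1636962890625 -44.042152404785156 42.672672271728516 1556
rim 552 [ 589.8 -217.8   34.5] 80.2098449187306
foot ((590.5350341796875, -214.59034729003906), (139.89105224609375, 131.9564208984375), 83.66142272949219)
side A [453.1  46.4  27. ] mec 453.5235290527344 49.30142593383789 25.196809768676758 358
side B [623.  193.4  26.9] mec 623.65087890625 194.4532928466797 25.205698013305664 191
side thin [458.6 272.4   9.1] mec 460.2869567871094 275.8497314453125 25.726037979125977 177
side big [735.9 -49.8  17.9] mec 739.9398803710938 -42.42237091064453 43.74123764038086 1147
rim 1579 [ 590.1 -219.7   34.4] 78.61828309481518
foot ((590.8976440429688, -218.91482543945312), (111.91677856445312, 110.64619445800781), 69.17804718017578)
t 0.8 tcp [ 301.5 -659.4  242.4] w 0.998 yaw -65.4 q7 -0.03372406502392134 shift [ 0.4 -0.6  0. ] turn [ 0.   0.  24.6]
t 0.8 tcp [ 301.5 -659.4  242.4] w 0.998 yaw -65.4 q7 -0.03372406502392134 shift [ 0.4 -0.6  0. ] turn [  0.    0.  -10.4]
```

View pics/crop1.png

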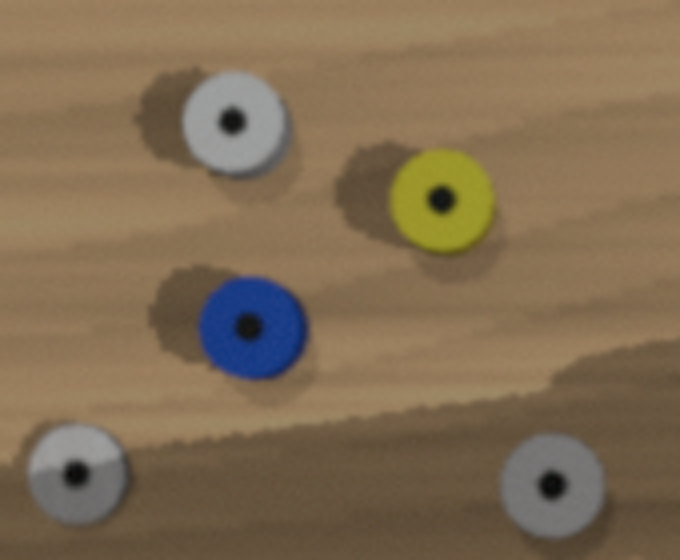

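The crop confirms spacers A at (288,261) and B at (208,170): plain grey metal, thick, with a dark plug. Blue, yellow and the thin disc (bottom left) are excluded. I'll move over A first.

Run:
```python
from h import *
delta((453,48,130),114.6)
```

```text
t 0.8 tcp [ 301.5 -659.4  242.4] w 0.998 yaw -65.4 q7 -0.03372406502392134 shift [ 0.432  -0.5803  0.1123] turn [ 0.  0. -0.]
```

Call:
{"method": "send_rows", "body": {
  "steps": [0.216, -0.29, 0, 0, 0, 0, 0, 0.216, -0.29, 0, 0, 0, 0, 0, 0.216, -0.29, 0, 0, 0, 0, 0, 0.216, -0.29, 0, 0, 0, 0, 0, 0.216, -0.29, 0, 0, 0, 0, 0, 0.216, -0.29, 0, 0, 0, 0, 0, 0.216, -0.29, 0, 0, 0, 0, 0, 0.216, -0.29, 0, 0, 0, 0, 0, 0.216, -0.29, 0, 0, 0, 0, 0, 0.216, -0.29, 0, 0, 0, 0, 0]
}}

```text
t: 1.63
tcp_pos: [378.6, -298.8, 242.3]
tool_rot: [-3.063, -0.683, -0.001]
wrist_force: [0.6, 0.1, 0.4]
width: 1.001
gripper_force: 0.0
```

Call:
{"method": "send_rows", "body": {
  "steps": [0.216, -0.29, 0.112, 0, 0, 0, 0, 0.216, -0.29, 0.112, 0, 0, 0, 0, 0.216, -0.29, 0.112, 0, 0, 0, 0, 0.216, -0.29, 0.112, 0, 0, 0, 0, 0.216, -0.29, 0.112, 0, 0, 0, 0, 0.216, -0.29, 0.112, 0, 0, 0, 0, 0.216, -0.29, 0.112, 0, 0, 0, 0, 0.216, -0.29, 0.112, 0, 0, 0, 0, 0.216, -0.29, 0.112, 0, 0, 0, 0, 0.216, -0.29, 0.112, 0, 0, 0, 0]
}}

```text
t: 2.47
tcp_pos: [455.7, 56.3, 129.2]
tool_rot: [-3.062, -0.686, -0.005]
wrist_force: [0.1, 0.4, 1.5]
width: 0.997
gripper_force: 0.0
```

Run:
```python
from h import *
delta((453,48,20),114.6);print(env.state()["q"])
p=env.read_camera("side");save(p,"s2.png",(150,100,350,250),4)
```

```text
t 2.4667 tcp [455.7  56.3 129.2] w 0.997 yaw -64.7 q7 -1.3907250603215364 shift [-0.0064  0.0066  0.1091] turn [-0.2 -0.2  0.7]
[-0.1859542   0.45576984 -0.04310728  2.28294458  0.03939071  0.40018378
 -1.39072506]
```

View pics/s2.png

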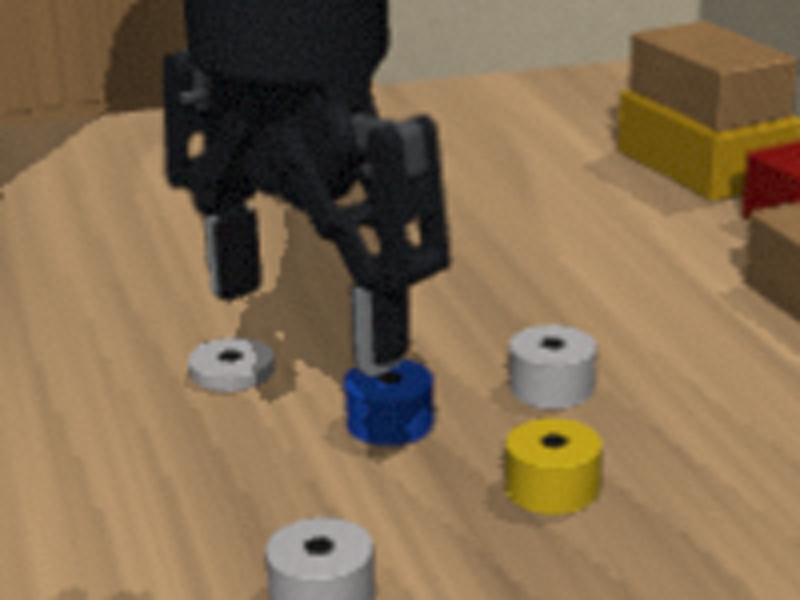

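The gripper hangs above the bench. In this view the fingers are at crop (235,290) and (380,360), and spacer A is at (320,560). Next I'll let it settle and re-read the pose.

Call:
{"method": "send_rows", "body": {
  "steps": [0, 0, 0, 0, 0, 0, 0, 0, 0, 0, 0, 0, 0, 0, 0, 0, 0, 0, 0, 0, 0]
}}

```text
t: 2.77
tcp_pos: [453.0, 45.5, 130.7]
tool_rot: [3.07, 0.663, -0.0]
wrist_force: [-0.5, -0.5, 0.0]
width: 0.998
gripper_force: 0.0
```

Run:
```python
from h import *
delta((453,48,19),114.6)
```

```text
t 2.7667 tcp [453.   45.5 130.7] w 0.998 yaw -65.6 q7 -1.388233596947275 shift [ 0.001  -0.0024  0.1117] turn [ 0.1  0.  -0.2]
```

Call:
{"method": "send_rows", "body": {
  "steps": [0, 0, 0.03, 0, 0, 0, 0, 0, 0, 0.06, 0, 0, 0, 0, 0, 0, 0.09, 0, 0, 0, 0, 0, 0, 0.105, 0, 0, 0, 0, 0, 0, 0.112, 0, 0, 0, 0, 0, 0, 0.112, 0, 0, 0, 0, 0, 0, 0.112, 0, 0, 0, 0, 0, 0, 0.112, 0, 0, 0, 0, 0, 0, 0.112, 0, 0, 0, 0, 0, 0, 0.112, 0, 0, 0, 0]
}}

```text
t: 3.6
tcp_pos: [453.8, 47.7, 19.3]
tool_rot: [3.07, 0.668, 0.003]
wrist_force: [-0.1, 0.3, -1.0]
width: 1.0
gripper_force: 0.0
```

Call:
{"method": "send_rows", "body": {
  "steps": [0, 0, 0, 0, 0, 0, 1, 0, 0, 0, 0, 0, 0, 1, 0, 0, 0, 0, 0, 0, 1, 0, 0, 0, 0, 0, 0, 1, 0, 0, 0, 0, 0, 0, 1, 0, 0, 0, 0, 0, 0, 1, 0, 0, 0, 0, 0, 0, 1, 0, 0, 0, 0, 0, 0, 1, 0, 0, 0, 0, 0, 0, 1, 0, 0, 0, 0, 0, 0, 1]
}}

```text
t: 4.43
tcp_pos: [453.2, 47.9, 18.9]
tool_rot: [-3.07, -0.669, -0.001]
wrist_force: [-1.2, 0.6, 8.6]
width: 0.539
gripper_force: 60.1
```

Run:
```python
from h import *
delta((590,-218.5,170),114.6)
```

```text
t 4.4333 tcp [453.2  47.9  18.9] w 0.539 yaw -65.4 q7 -1.407240080004117 shift [ 0.0136  0.2992 -0.151 ] turn [ 0. -0. -0.]
```

Call:
{"method": "send_rows", "body": {
  "steps": [0, 0, -0.03, 0, 0, 0, 1, 0, 0, -0.06, 0, 0, 0, 1, 0, 0, -0.09, 0, 0, 0, 1, 0, 0, -0.12, 0, 0, 0, 1, 0, 0, -0.15, 0, 0, 0, 1, 0, 0, -0.15, 0, 0, 0, 1, 0, 0, -0.15, 0, 0, 0, 1, 0, 0, -0.15, 0, 0, 0, 1]
}}

```text
t: 5.1
tcp_pos: [452.3, 47.6, 167.7]
tool_rot: [3.07, 0.669, -0.002]
wrist_force: [-0.2, -0.8, -1.1]
width: 0.538
gripper_force: 62.4
```

Call:
{"method": "send_rows", "body": {
  "steps": [0.002, 0.036, 0, 0, 0, 0, 1, 0.004, 0.072, 0, 0, 0, 0, 1, 0.006, 0.108, 0, 0, 0, 0, 1, 0.007, 0.144, 0, 0, 0, 0, 1, 0.009, 0.18, 0, 0, 0, 0, 1, 0.011, 0.216, 0, 0, 0, 0, 1, 0.012, 0.25, 0, 0, 0, 0, 1, 0.013, 0.28, 0, 0, 0, 0, 1, 0.0135, 0.294, 0, 0, 0, 0, 1, 0.0136, 0.299, 0, 0, 0, 0, 1]
}}

```text
t: 5.93
tcp_pos: [589.3, -221.7, 165.9]
tool_rot: [-3.071, -0.662, 0.005]
wrist_force: [-0.1, -0.8, -1.7]
width: 0.536
gripper_force: 62.4
```

Call:
{"method": "send_rows", "body": {
  "steps": [0, 0, 0, 0, 0, 0, 1, 0, 0, 0, 0, 0, 0, 1, 0, 0, 0, 0, 0, 0, 1, 0, 0, 0, 0, 0, 0, 1]
}}

```text
t: 6.27
tcp_pos: [589.2, -215.9, 168.0]
tool_rot: [-3.067, -0.673, 0.002]
wrist_force: [0.0, -0.3, -0.5]
width: 0.537
gripper_force: 62.4
```

Run:
```python
from h import *
delta((590,-218.5,100),114.6)
p=env.read_camera("side");save(p,"s3.png",(280,80,480,380),2);w=cloud(p)
# aluminium pixels near the tool
c=env.state()["tcp_pos"];
for o in env.outline_of(p,"spacer_a"):
    q=w[o["pixels"]];v,u=np.nonzero(o["pixels"]);print(o["conf"],u.mean(),v.mean(),np.nanmedian(q,0),np.nanpercentile(q[:,2],[5,95]))
for m in env.mark_of(p,"spacer_a"):print(m["conf"],world(p,m["centre"]))
```

```text
t 6.2667 tcp [ 589.2 -215.9  168. ] w 0.537 yaw -65.3 q7 -0.8960537261475776 shift [-0.0003  0.0028  0.068 ] turn [-0.1  0.   0.1]
0.69 393.4787644787645 239.61081081081082 [ 579.45181478 -223.80490881  175.27428667] [153.12297557 177.16992835]
0.66 288.0704960835509 191.5509138381201 [618.78339306 181.20962716  22.37216393] [ 2.41481916 27.99455376]
0.66 247.47902869757175 200.03973509933775 [524.36792152 172.77284382  22.60989727] [ 0.51350958 27.91450231]
0.81 [525.46815536 187.95790465  13.60790126]
0.79 [622.91590638 199.23433983  14.82356202]
0.76 [582.89144127  98.58490814  16.04997628]
0.62 [ 588.01918978 -213.47525958  164.66766674]
```

View pics/s3.png

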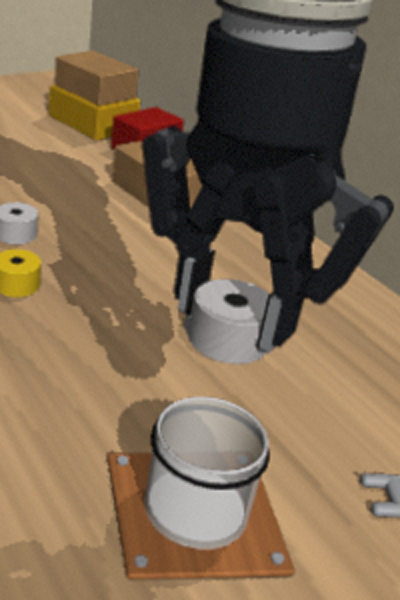

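The disc is held level at crop (230,320), above the empty tube at (210,440). I'll measure the fingertip heights against the disc bottom.

Run:
```python
from h import *
s=env.state();T=R.from_rotvec(s["tool_rot"])
for cam in("side","top"):
    p=env.read_camera(cam);w=cloud(p)
    l=T.inv().apply((w.reshape(-1,3)-s["tcp_pos"]).reshape(-1,3))
    m=(np.abs(l[:,0])<14)&(np.abs(l[:,1])>20)&(np.abs(l[:,1])<75)&(l[:,2]<25)
    for sg in(1,-1):
        for a in range(20,50,4):
            k=m&(sg*l[:,1]>=a)&(sg*l[:,1]<a+4)
            if k.sum()>3:print(cam,sg,a,k.sum(),"max tool z",np.percentile(l[k,2],[50,95,100]).round(1))
    k=(np.abs(l[:,0])<30)&(np.abs(l[:,1])<30)&(l[:,2]<25)
    print(np.percentile(l[k,2],[1,50,99]) if k.any() else None)
    if cam=="side":
        d=np.hypot(w[...,0]-590,w[...,1]+218.5);q=w[(d<45)&(w[...,2]>70)&(w[...,2]<85)];print("rim",circ(q[:,:2]))
```

```text
side 1 20 259 max tool z [-60.7  16.   18.1]
side 1 24 392 max tool z [-63.   -2.    6.3]
side 1 28 882 max tool z [-100.6   -5.1    9.3]
side 1 32 1334 max tool z [-184.6  -19.1    1.9]
side 1 36 661 max tool z [-112.9  -15.3   -2.9]
side 1 40 135 max tool z [-94.2 -36.5 -33.6]
side 1 44 137 max tool z [-84.3 -39.3 -35.1]
side 1 48 196 max tool z [-72.1 -39.  -36.2]
side -1 20 325 max tool z [-22.8   1.4  14.7]
side -1 24 292 max tool z [-37.3  -1.2   6.6]
side -1 28 171 max tool z [-51.7  -1.9   6.8]
side -1 32 170 max tool z [-42.6  -2.6   2.1]
side -1 36 65 max tool z [-45.4 -12.7  -2.8]
side -1 40 82 max tool z [-45.7 -35.9 -33. ]
side -1 44 217 max tool z [-56.3 -40.1 -34.4]
side -1 48 316 max tool z [-67.8 -46.3 -36.2]
[-246.46904174  -96.14796969   15.60343942]
rim [ 590.26129258 -219.35579461   34.20411474]
top -1 20 18 max tool z [-78.  -69.  -63.2]
top -1 24 65 max tool z [-66.1 -41.5 -39.3]
top -1 28 682 max tool z [-211.4  -55.   -36.9]
top -1 32 831 max tool z [-162.4 -106.3  -44.6]
top -1 36 196 max tool z [-121.5  -97.9  -94. ]
top -1 40 211 max tool z [-320.3  -97.3  -94.9]
top -1 44 408 max tool z [-309.4  -96.8  -80.9]
top -1 48 449 max tool z [-305.7  -83.9  -38.5]
[-327.25258338 -184.7344536    10.17140819]
```

Call:
{"method": "send_rows", "body": {
  "steps": [0, 0.001, 0.02, 0, 0, 0, 1, 0, 0.001, 0.04, 0, 0, 0, 1, 0, 0.001, 0.055, 0, 0, 0, 1, 0, 0.001, 0.055, 0, 0, 0, 1, 0, 0.001, 0.055, 0, 0, 0, 1, 0, 0.001, 0.055, 0, 0, 0, 1, 0, 0.001, 0.055, 0, 0, 0, 1, 0, 0.001, 0.055, 0, 0, 0, 1]
}}

```text
t: 7.18
tcp_pos: [591.2, -219.7, 114.5]
tool_rot: [3.069, 0.668, 0.003]
wrist_force: [-0.0, -0.5, -1.5]
width: 0.538
gripper_force: 62.4
```

Run:
```python
from h import *
delta((590,-219,85),114.6)
p=env.read_camera("side")
for m in env.mark_of(p,"spacer_a"):print(m["conf"],world(p,m["centre"]))
save(p,"s4.png",(330,200,450,360),3.5)
delta((590,-219,85),114.6)
```

```text
t 7.1833 tcp [ 591.2 -219.7  114.5] w 0.538 yaw -65.4 q7 -0.9009565950189256 shift [-0.0008 -0.0012  0.0295] turn [ 0.1 -0.1 -0. ]
0.95 [525.15494661 185.71691754  12.49890303]
0.81 [621.96445787 196.33944516  16.55974479]
0.65 [ 593.14197029 -216.06128111  114.1993637 ]
t 7.2833 tcp [ 590.8 -219.6  114.2] w 0.539 yaw -65.4 q7 -0.900942360971646 shift [-0.0005 -0.0009  0.0292] turn [ 0.1 -0.1 -0. ]
```

View pics/s4.png

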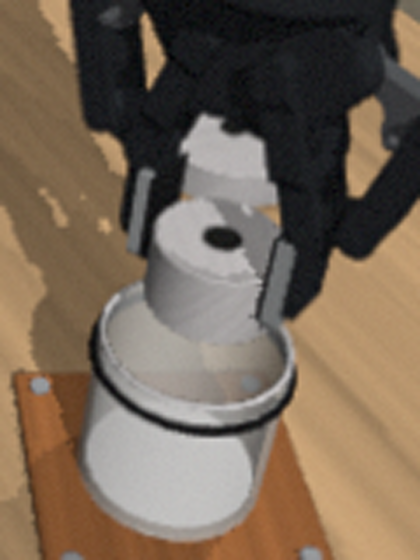

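The disc at crop (215,270) is centred above the tube mouth at (195,350), 20 mm above the rim. I'll lower it until its bottom is inside, then open.

Call:
{"method": "send_rows", "body": {
  "steps": [0, -0.001, 0.01, 0, 0, 0, 1, 0, -0.001, 0.02, 0, 0, 0, 1, 0, -0.001, 0.029, 0, 0, 0, 1, 0, -0.001, 0.029, 0, 0, 0, 1, 0, -0.001, 0.029, 0, 0, 0, 1, 0, -0.001, 0.029, 0, 0, 0, 1, 0, -0.001, 0.029, 0, 0, 0, 1, 0, -0.001, 0.029, 0, 0, 0, 1]
}}

```text
t: 7.95
tcp_pos: [589.7, -218.4, 84.4]
tool_rot: [-3.069, -0.669, 0.0]
wrist_force: [-0.1, -0.1, -1.8]
width: 0.541
gripper_force: 62.8
```

Call:
{"method": "send_rows", "body": {
  "steps": [0, 0, 0, 0, 0, 0, 0, 0, 0, 0, 0, 0, 0, 0, 0, 0, 0, 0, 0, 0, 0, 0, 0, 0, 0, 0, 0, 0, 0, 0, 0, 0, 0, 0, 0, 0, 0, 0, 0, 0, 0, 0, 0, 0, -0.03, 0, 0, 0, 0, 0, 0, -0.06, 0, 0, 0, 0, 0, 0, -0.09, 0, 0, 0, 0, 0, 0, -0.09, 0, 0, 0, 0]
}}

```text
t: 8.78
tcp_pos: [593.8, -219.9, 180.3]
tool_rot: [3.064, 0.667, 0.015]
wrist_force: [1.0, 0.7, -0.9]
width: 0.999
gripper_force: 0.0
```

Run:
```python
from h import *
delta((622.8,194.8,150),114.6);delta((622.8,194.8,150),125)
p=env.read_camera("side");save(p,"s5.png",(330,240,450,380),4)
```

```text
t 8.7833 tcp [ 593.8 -219.9  180.3] w 0.999 yaw -65.4 q7 -0.8952639704150571 shift [ 0.1984 -0.3653  0.0292] turn [ 0.4 -0.5 -0. ]
t 8.7833 tcp [ 593.8 -219.9  180.3] w 0.999 yaw -65.4 q7 -0.8952639704150571 shift [ 0.1984 -0.3653  0.0292] turn [  0.5  -0.4 -10.4]
```

View pics/s5.png

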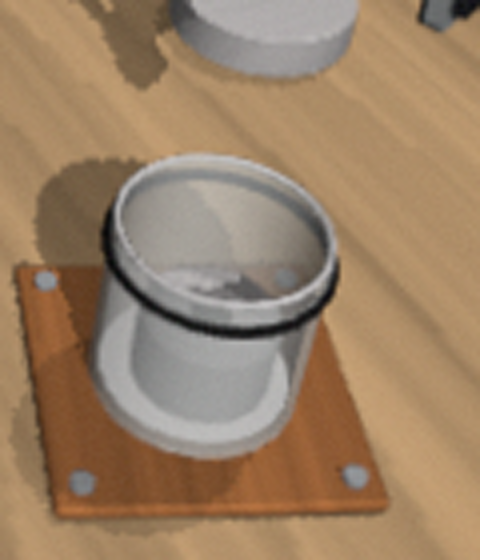

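The first spacer lies flat and centred on the tube floor, at crop (205,350). Next is spacer B.

Call:
{"method": "send_rows", "body": {
  "steps": [0.019, -0.034, 0, 0, 0, 0, 0, 0.038, -0.068, 0, 0, 0, 0, 0, 0.057, -0.102, 0, 0, 0, 0, 0, 0.076, -0.136, 0, 0, 0, 0, 0, 0.095, -0.17, 0, 0, 0, 0, 0, 0.114, -0.204, 0, 0, 0, 0, 0, 0.133, -0.238, 0, 0, 0, 0, 0, 0.152, -0.272, 0.01, 0, 0, 0, 0, 0.171, -0.306, 0.02, 0, 0, 0, 0, 0.19, -0.34, 0.03, 0, 0, 0, 0]
}}

```text
t: 9.67
tcp_pos: [620.4, 171.3, 142.9]
tool_rot: [3.069, 0.668, -0.003]
wrist_force: [1.7, -0.2, -0.1]
width: 1.001
gripper_force: 0.0
```

Call:
{"method": "send_rows", "body": {
  "steps": [0.009, -0.017, 0.005, 0, 0, 0, 0, 0.0117, -0.022, 0.015, 0, 0, 0, 0, 0.0117, -0.022, 0.015, 0, 0, 0, 0, 0.0117, -0.022, 0.015, 0, 0, 0, 0, 0.0117, -0.022, 0.015, 0, 0, 0, 0, 0.0117, -0.022, 0.015, 0, 0, 0, 0, 0.0117, -0.022, 0.015, 0, 0, 0, 0, 0.0117, -0.022, 0.015, 0, 0, 0, 0]
}}

```text
t: 10.33
tcp_pos: [623.3, 193.0, 129.9]
tool_rot: [3.07, 0.665, 0.001]
wrist_force: [0.2, 0.8, 0.3]
width: 0.997
gripper_force: 0.0
```

Run:
```python
from h import *
delta((622.8,194.8,18.9),114.6)
p=env.read_camera("side")
for m in env.mark_of(p,"spacer_a"):print(m["conf"],world(p,m["centre"]))
```

```text
t 10.3333 tcp [623.3 193.  129.9] w 0.997 yaw -65.6 q7 -1.5410004480653565 shift [ 0.0002 -0.0019  0.111 ] turn [ 0.  -0.  -0.2]
0.83 [525.26085363 187.3697225   12.5826853 ]
0.71 [581.84719396 100.33910751  16.54224869]
0.48 [ 589.07508923 -218.61968287   27.29852907]
```

Call:
{"method": "send_rows", "body": {
  "steps": [0, 0, 0.03, 0, 0, 0, 0, 0, -0.001, 0.06, 0, 0, 0, 0, 0, -0.001, 0.09, 0, 0, 0, 0, 0, -0.001, 0.105, 0, 0, 0, 0, 0, -0.001, 0.111, 0, 0, 0, 0, 0, -0.001, 0.111, 0, 0, 0, 0, 0, -0.001, 0.111, 0, 0, 0, 0, 0, -0.001, 0.111, 0, 0, 0, 0, 0, -0.001, 0.111, 0, 0, 0, 0, 0, -0.001, 0.111, 0, 0, 0, 0]
}}

```text
t: 11.27
tcp_pos: [623.4, 195.8, 19.8]
tool_rot: [-3.069, -0.668, -0.004]
wrist_force: [0.4, 0.9, -0.5]
width: 0.996
gripper_force: 0.0
```

Call:
{"method": "send_rows", "body": {
  "steps": [0, 0, 0, 0, 0, 0, 1, 0, 0, 0, 0, 0, 0, 1, 0, 0, 0, 0, 0, 0, 1, 0, 0, 0, 0, 0, 0, 1, 0, 0, 0, 0, 0, 0, 1, 0, 0, 0, 0, 0, 0, 1, 0, 0, 0, 0, 0, 0, 1, 0, 0, 0, 0, 0, 0, 1, 0, 0, 0, 0, 0, 0, 1, 0, 0, 0, 0, 0, 0, 1]
}}

```text
t: 12.1
tcp_pos: [622.8, 195.6, 19.0]
tool_rot: [-3.07, -0.668, -0.001]
wrist_force: [-1.5, -0.3, 5.3]
width: 0.538
gripper_force: 61.8
```

Run:
```python
from h import *
delta((590,-219,169),114.6)
```

```text
t 12.1 tcp [622.8 195.6  19. ] w 0.538 yaw -65.4 q7 -1.5511396515181204 shift [-0.2021  0.3635 -0.1501] turn [ 0.  -0.1 -0. ]
```

Call:
{"method": "send_rows", "body": {
  "steps": [0, 0, -0.03, 0, 0, 0, 1, 0, 0, -0.06, 0, 0, 0, 1, 0, 0, -0.09, 0, 0, 0, 1, 0, 0, -0.12, 0, 0, 0, 1, 0, 0, -0.15, 0, 0, 0, 1, 0, 0, -0.15, 0, 0, 0, 1, 0, 0, -0.15, 0, 0, 0, 1, 0, 0, -0.15, 0, 0, 0, 1]
}}

```text
t: 12.77
tcp_pos: [621.3, 195.1, 167.3]
tool_rot: [3.069, 0.668, -0.003]
wrist_force: [-0.5, 0.5, -1.2]
width: 0.541
gripper_force: 61.9
```

Call:
{"method": "send_rows", "body": {
  "steps": [-0.019, 0.034, 0, 0, 0, 0, 1, -0.038, 0.068, 0, 0, 0, 0, 1, -0.057, 0.102, 0, 0, 0, 0, 1, -0.076, 0.136, 0, 0, 0, 0, 1, -0.095, 0.17, 0, 0, 0, 0, 1, -0.114, 0.204, 0, 0, 0, 0, 1, -0.133, 0.238, 0, 0, 0, 0, 1, -0.152, 0.272, 0, 0, 0, 0, 1, -0.171, 0.306, 0, 0, 0, 0, 1, -0.19, 0.34, 0, 0, 0, 0, 1]
}}

```text
t: 13.6
tcp_pos: [588.8, -194.1, 165.8]
tool_rot: [-3.067, -0.668, 0.007]
wrist_force: [0.6, 0.2, -1.5]
width: 0.542
gripper_force: 61.9
```

Call:
{"method": "send_rows", "body": {
  "steps": [-0.008, 0.016, 0, 0, 0, 0, 1, -0.012, 0.0235, 0.01, 0, 0, 0, 1, -0.012, 0.0235, 0.03, 0, 0, 0, 1, -0.012, 0.0235, 0.05, 0, 0, 0, 1, -0.012, 0.0235, 0.055, 0, 0, 0, 1, -0.012, 0.0235, 0.055, 0, 0, 0, 1, -0.012, 0.0235, 0.055, 0, 0, 0, 1, -0.012, 0.0235, 0.055, 0, 0, 0, 1, -0.012, 0.0235, 0.055, 0, 0, 0, 1]
}}

```text
t: 14.35
tcp_pos: [590.7, -218.8, 114.2]
tool_rot: [3.069, 0.669, 0.003]
wrist_force: [0.1, -0.5, -2.3]
width: 0.539
gripper_force: 62.0
```

Run:
```python
from h import *
p=env.read_camera("side")
for m in env.mark_of(p,"spacer_a"):print(m["conf"],world(p,m["centre"]))
save(p,"s6.png",(330,200,450,360),3.5)
delta((590,-219,85),114.6)
```

```text
0.96 [585.98536721  98.8765656   17.24687151]
0.64 [ 591.65210079 -220.74967411  113.44487054]
0.63 [524.89416926 187.89038301  14.11384669]
0.44 [ 592.39960649 -221.07239661   27.91641279]
t 14.45 tcp [ 590.5 -219.1  114.3] w 0.537 yaw -65.4 q7 -0.9034295559633484 shift [-0.0004 -0.0003  0.0293] turn [ 0.1 -0.1 -0. ]
```

View pics/s6.png

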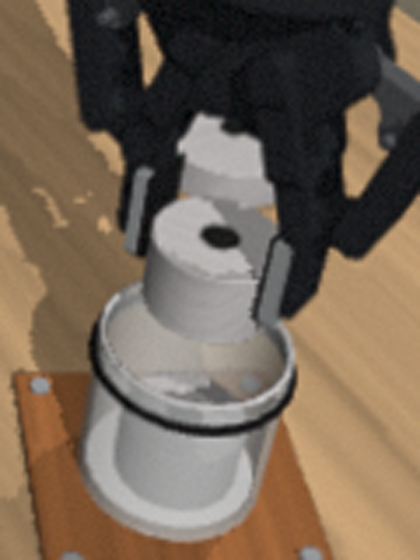

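The second disc at crop (215,270) is level and centred over the tube, with the first one inside at (180,450). I'll do the same lowering and release.

Call:
{"method": "send_rows", "body": {
  "steps": [0, 0, 0.01, 0, 0, 0, 1, 0, 0, 0.02, 0, 0, 0, 1, 0, 0, 0.029, 0, 0, 0, 1, 0, 0, 0.029, 0, 0, 0, 1, 0, 0, 0.029, 0, 0, 0, 1, 0, 0, 0.029, 0, 0, 0, 1, 0, 0, 0.029, 0, 0, 0, 1, 0, 0, 0.029, 0, 0, 0, 1]
}}

```text
t: 15.12
tcp_pos: [589.9, -219.1, 84.6]
tool_rot: [3.07, 0.668, 0.0]
wrist_force: [0.3, -0.2, -0.9]
width: 0.537
gripper_force: 62.2
```

Call:
{"method": "send_rows", "body": {
  "steps": [0, 0, 0, 0, 0, 0, 0, 0, 0, 0, 0, 0, 0, 0, 0, 0, 0, 0, 0, 0, 0, 0, 0, 0, 0, 0, 0, 0, 0, 0, 0, 0, 0, 0, 0, 0, 0, 0, 0, 0, 0, 0, 0, 0, -0.03, 0, 0, 0, 0, 0, 0, -0.06, 0, 0, 0, 0, 0, 0, -0.09, 0, 0, 0, 0, 0, 0, -0.12, 0, 0, 0, 0]
}}

```text
t: 15.95
tcp_pos: [589.4, -219.0, 205.4]
tool_rot: [-3.069, -0.668, 0.001]
wrist_force: [0.5, 0.0, -0.9]
width: 1.003
gripper_force: 0.0
```

Call:
{"method": "send_rows", "body": {
  "steps": [0, 0, 0, 0, 0, 0, 0, 0, 0, 0, 0, 0, 0, 0, 0, 0, 0, 0, 0, 0, 0, 0, 0, 0, 0, 0, 0, 0]
}}

```text
t: 16.28
tcp_pos: [588.6, -218.8, 202.9]
tool_rot: [-3.068, -0.668, 0.004]
wrist_force: [-0.1, -1.1, -0.3]
width: 1.001
gripper_force: 0.0
```

Run:
```python
from h import *
p=env.read_camera("side");w=cloud(p);save(p,"s7.png",(330,240,450,380),4)
d=np.hypot(w[...,0]-590,w[...,1]+219);q=w[(d<22)&(w[...,2]>30)&(w[...,2]<74)];print(len(q),np.percentile(q[:,2],[5,50,95]))
for t in("spacer_a","thin_disc"):
    for m in env.mark_of(p,t):print(t,m["conf"],world(p,m["centre"]))
```

```text
620 [64.50086496 65.70740314 66.83172465]
spacer_a 0.93 [ 588.00183675 -219.7638128    51.46460231]
spacer_a 0.91 [526.87074241 186.11074783  14.73518174]
spacer_a 0.71 [579.07408726 102.34482229  17.12275486]
thin_disc 0.57 [460.65544199 274.96806044   2.42778609]
```

View pics/s7.png

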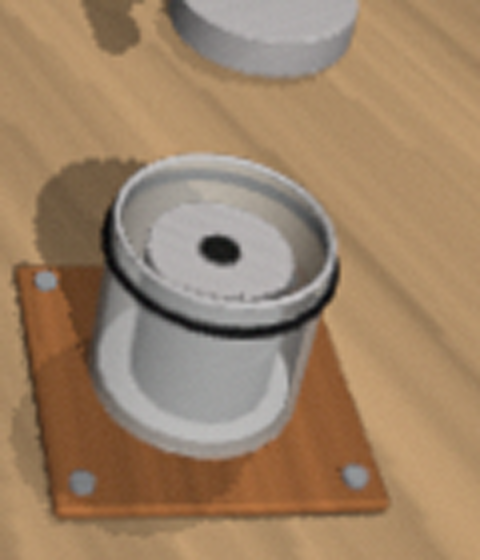

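Both spacers lie flat, stacked in the tube. The top face at crop (220,250) measures z = 65.7 mm, which is at the dark line. The thin disc hasn't moved, so I'm handing in.

```bash
python3 -c "
from rig import env
print(env.finish_job())"
```

```text
the job is handed in; nothing more can be done
None
```

Both thick spacers are stacked flat in the tube, with the top face measured at 65.7 mm against the 66 mm dark line; the thin disc and the look-alikes were left alone, and I handed the job in at about 16.5 s.

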